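Set the bench length gauge with its long master

ROBOT

A 7-joint arm with a two-finger parallel gripper is mounted at the origin on the work surface; the furniture and walls round the work are solid. World frame = base frame: x ahead of the robot, y to its left, z up, the work surface at z = 0. Lengths are in m, angles in rad, forces in N, time in s.
With the tool pointing down it reaches from about 0.4 to 0.875 m from the base axis. Payload 6.5 kg.
Tool frame: the origin (TCP) lies at the very end of the fingers, on their centre line; the grasp point (between the pads) lies 19 mm behind it; z points along the fingers, y is the line along which they close (so a half turn about z gives the same grasp; the last joint's range is limited). The gripper opens to 88 mm and grips with 3 to 60 N. Pads are 18 mm wide; open, the fingers measure 123 mm over their backs; the gripper's body (75 mm by 187 mm) begins 45 mm behind the grasp point.
Start: joints at [-1.223, 0.536, -0.004, 1.538, 0.003, 1.067, -0.071], TCP at [0.261, 0.595, 0.239] pointing down, gripper open.
Joint ranges: [-2.7, 2.7], [-0.37, 2.16], [-1.27, 1.26], [0.24, 2.4], [-1.31, 4.45], [0.19, 1.91], [-2.76, 2.76]. Speed limits (rad/s): [2.39, 2.39, 3.14, 3.14, 3.14, 3.14, 3.14].

INTERFACE

Orientations are given as a unit quaternion [w, x, y, z].
In Python, from cell import env, optics gives the robot as it stands.
- The arm moves only by the tool step_arm, never from a script. Its argument "commands" is one flat list of numbers, 5 for each row, row after row: the gripper command: -1 is fully open, 1 is shut, values between are in proportion, then the shift along the tool's x, y, z normalised to -1 to 1, where 1 is 0.2 m, then the turn about the tool's z normalised to -1 to 1, where 1 is 2 pi rad. A call has exactly 10 rows; each row shifts and turns the commanded pose from where the row before left it, along the tool's axes as they then stand; what a row does not reach is not made up. A row lasts 1/12 s, in which the tool goes at most 41.7 mm and 7.16 degrees, less where a joint would pass 70% of its speed; a pose out of reach is approached as far as the arm can. A call with a number of a shift or a turn outside -1 to 1 is refused whole. A call with a gripper value outside its range is refused whole. The fingers move at their own pace and stop on an object; the grip force is fixed at half the most. Time passes only in rows, so rows that do not move let the fingers close, or fill a call up. It gives the time, the measured TCP pose, the force, the opening and the grip force at its end, in the units of the state.
- env.read_state(): the state, without advancing time (a new reading comes with each control period).
- optics.capture(name): name is "side" or "top" or "wrist"; returns a dict with "color" (400x640x3 uint8, red, green, blue), "depth" (400x640 float32, m along the optical axis (not along the pixel's ray), 0 where there is no reading), "fx", "fy", "cx", "cy" (pixels), "R" (3x3) and "t" (3): a world point X has camera coordinates R X + t; the wrist camera has in their place "T_tool_cam" (4x4, takes a point from camera to tool coordinates, whose origin is the TCP and whose axes are the flange's). Camera axes: x right, y down, z forward; pixel columns grow to the right and rows downward; lengths in m; the calibration is good to about 2 mm. The wrist camera is an equidistant fisheye: a pixel r from the principal point sees the ray r / f radians off the axis. A picture is of the moment at which its call begins: read the wrist's pose just before it.
- env.sign_off(): hands the job in; it is judged then, once.
The state is a dict: "time_s": time; "qpos": joint angles; "joint_vel": joint speeds; "tau": joint torques, N m; "tcp_pos": TCP position; "ee_rot": TCP orientation; "contact_force": force on the tool from outside, world axes, zero at the start; "wrist_torque": the same for the moment, N m; "grip_width": opening from 0.0 (shut) to 1.0 (fully open); "grasp_force": force on a finger pad.
Only numpy, scipy, OpenCV 4.12 (cv2) and the standard library are available. Lean on these libraries where they do the work, as an engineer would, in place of code of your own. Each camera call takes 0.05 s, during which the arm holds its last target. There are 200 camera calls.

TASK

Set the length gauge with the long aluminium master that lies flush in the wooden storage block. Press down the end of the master next to the green dot so that it rocks up out of its pocket, take it by the raised end and lay it flat on the rails of the gauge, between the measuring head and the sliding tailstock, without dropping it. Then push the tailstock up until the master sits snug between head and tailstock with no gap at either end, and let go; leave the short master, the tape roll and the screwdriver where they are.

Things in the scene. Friction and masses are not known exactly. Their poses are not given: they have to be found in the camera images.
- block: Fixed wooden storage block, 60 mm high, with two top pockets. Origin on the bench under the stored long master's middle; block spans x -94..+78, y -41..+105 mm. Long pocket along x, 49 mm wide: 2 mm beside the master, no finger fits. A green dot, 11 mm, on the -x rim marks the end to press. The short pocket (y = +64 mm) is empty.
- block_pocket (a point): Top plane (60 mm high) over the middle of the stored long master; axes as block. Long pocket: floor 26 mm below here, level from x = -3 to +61 mm; from x = -3 mm towards -x it slopes down at 0.40 rad to an end wall square to the slope, reaching x = -77 mm at the top.
- press_spot (a point): Top plane of the block, 42 mm from the master's middle towards the green dot: where to press. Pressed 10 to 14 mm down here (a few N) until it stops, the master rocks over the floor's edge at x = -3 mm of the block onto the slope and stays by itself, tilted 0.40 rad, its +x end standing 22 mm above the block. Axes as block.
- master_mid (a point): Centre of the long master: an aluminium bar with dark steel ends, 120 mm long (its x), 45 mm wide (its y), 26 mm thick (its z), about 0.25 kg, loose. At the start it lies level, its top flush with the block's top. The same both ways round.
- gauge: Fixed bench length gauge, base 92 x 270 mm. Origin on the bench under the base's middle; y is the measuring axis, z up. Two rails, tops 26 mm high; side guides 7 to 9 mm higher, sloped inside, leave a 56 mm channel, wider on top. Measuring head at -y: face at y = -90 mm, 60 mm high, black readout on it up to 80 mm. Tailstock at +y.
- seat (a point): Point at rail height (26 mm above the bench) on the gauge's centre line, 60 mm from the face of the head: when the master lies against the head its centre is 13 mm above this point, its length along this frame's y. Axes as gauge.
- tailstock (a joint): Travel of the tailstock towards the head, m: 0 is fully back (face 165 mm from the head), 0.045 is its face touching a 120 mm master that lies against the head, 0.060 its end stop. About 3 N of friction; it stays where it is left.
- tail_grip (a point): Middle of the black grip fin on the tailstock, 74 mm above the bench, 25 mm behind (gauge +y) the tailstock's face. Fin 15 mm thick along the gauge's x, 34 mm long along y, 59 to 87 mm above the bench. Tailstock block 50 mm wide, top 60 mm above the bench. Axes as gauge.
- short_master_mid (a point): Centre of the short master (bystander), 75 x 45 x 26 mm, lying loose on the bench.
- tape: Roll of yellow tape (bystander), 60 mm wide, 12 mm high, lying on the bench; origin at its underside.
- driver: Small screwdriver with green handle (bystander), 137 mm long, 23 mm high, lying on the bench; origin at its underside.

How it is judged:
By the outcome, as a careful person would: the job done as asked, in the order asked, and still so for the second after the job is handed in, with the robot touching nothing.
It also fails if it takes over 61 s, if anything falls off the work surface, if the arm or the gripper's body presses on something with over 40 N, if the wrist force passes 120 N, or if a joint passes its speed limit or range.

## Working session

There is one attempt and no reset: what is moved stays moved. The work goes in short steps, Python scripts to look and compute and a tool call to move; the robot and the scene stay as the last step left them, time stands still between calls to the robot, and variables do not carry over. Pictures are saved under pics/ and viewed, at most 10 in all, crops included, and the job is handed in when it is done.

Besides the shell and the picture viewer there is one more tool, called as a command line: name --argument value ..., lists and objects as JSON in quotes. step_arm: Moves the arm, as the interface text tells. Its arguments: {"type":"object","properties":{"commands":{"type":"array","items":{"type":"number","minimum":-1,"maximum":1}}},"required":["commands"]}

```bash
mkdir -p pics; ls
cat > h.py <<'E'
import numpy as np, cv2
from cell import env, optics
def save(n,f):
    c=optics.capture(n); cv2.imwrite(f'pics/{f}.png',c['color'][:,:,::-1]); np.savez(f'{f}.npz',**c); return c
def pt(c,u,v,z=None):
    # world point of pixel; z = known height, else depth
    R,t=c['R'],c['t']; r=np.array([(u-c['cx'])/c['fx'],(v-c['cy'])/c['fy'],1.])
    o=-R.T@t; d=R.T@r
    s=c['depth'][int(v),int(u)] if z is None else (z-o[2])/d[2]
    return o+s*d
E
python3 - <<'E'
from h import *
s=env.read_state(); print(s)
a=save('top','top1'); b=save('side','side1')
for c in (a,b): print(c['fx'],c['cx'],c['cy'],-c['R'].T@c['t'],c['R'])
E
```

```text
pics
{'time_s': 0.0, 'qpos': array([-1.22317794,  0.53717261, -0.00440193,  1.53884378,  0.0025811 ,
        1.06733326, -0.07119259]), 'joint_vel': array([-0.00053115, -0.00097923, -0.00167253, -0.0009636 , -0.00154824,
       -0.00106193,  0.00070402]), 'tau': array([-1.40455895e-04, -5.70989656e+01,  9.90713909e-01, -2.51609480e+01,
       -5.62749000e-02,  1.79162779e-02,  1.61678140e-04]), 'tcp_pos': array([0.26115433, 0.59455726, 0.2378467 ]), 'ee_rot': array([-1.15420031e-04,  2.05417038e-01,  9.78674141e-01, -8.68033245e-04]), 'contact_force': array([-0.30563973,  0.74328874, -0.56899466]), 'wrist_torque': array([-0.01151667,  0.0152193 ,  0.04671991]), 'grasp_force': 0.0, 'grip_width': 0.9978350918955914}
381.4235600435823 320.69573971698406 207.92862860239273 [ 0.29491127 -0.0294549   0.92174592] [[-1.80854468e-02 -9.99827803e-01 -4.15704717e-03]
 [-9.81559416e-01  1.85460353e-02 -1.90255506e-01]
 [ 1.90299841e-01  6.39532954e-04 -9.81725808e-01]]
499.6159119787079 318.8970210662457 199.15784280154566 [ 0.17010676 -0.89067835  0.60037066] [[ 0.94994741 -0.31187455  0.01828046]
 [-0.14231939 -0.48410034 -0.8633609 ]
 [ 0.27810988  0.81754579 -0.50425567]]
```

View pics/top1.png

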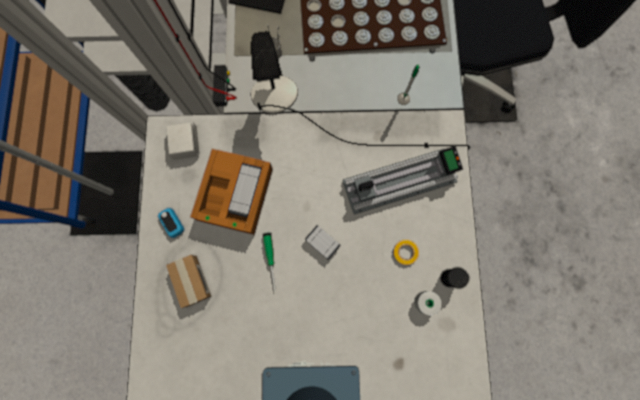

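View pics/side1.png

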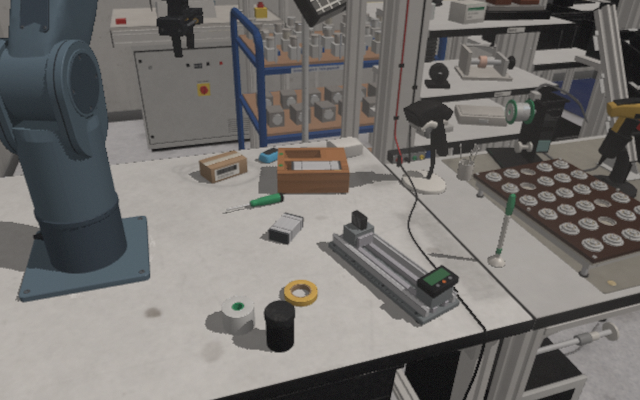

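The top view shows the block around (232,190), with the master at (243,190) and green dots at (235,224) and (207,218). The gauge runs from the tailstock at (365,187) to the head at (452,160). I'll enlarge both.

Run:
```python
import cv2
a=cv2.imread('pics/top1.png')
def cr(x,y,w,h,k): return cv2.resize(a[y:y+h,x:x+w],None,fx=k,fy=k,interpolation=cv2.INTER_CUBIC)
A=cr(186,143,90,98,6); B=cr(338,138,132,80,6)
cv2.imwrite('pics/cropA.png',A);cv2.imwrite('pics/cropB.png',B)
```

```text
(no output)
```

View pics/cropA.png

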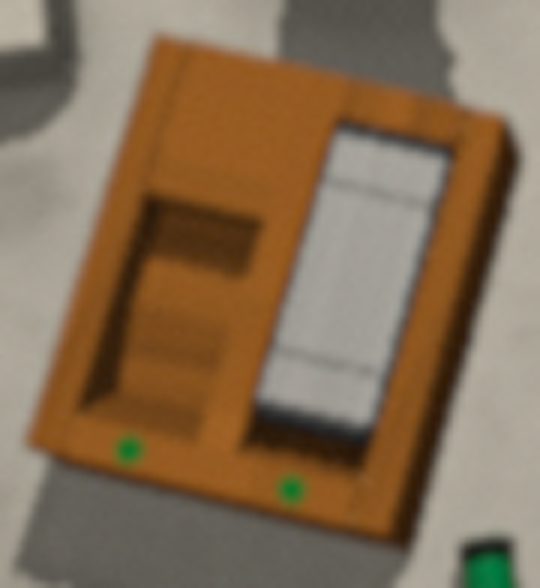

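View pics/cropB.png

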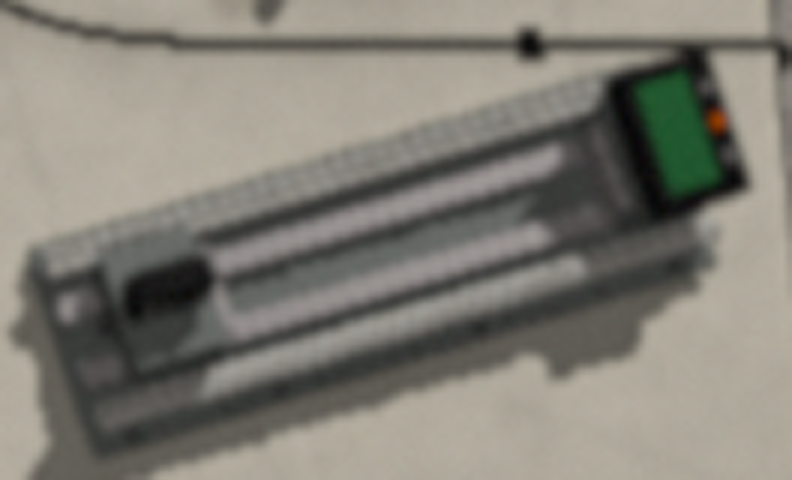

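```bash
cat >> h.py <<'E'
def fit(model,meas):
    # 2D rigid: meas = R(th) model + t
    M=np.array(model)[:,:2];W=np.array(meas)[:,:2];m=M-M.mean(0);w=W-W.mean(0)
    th=np.arctan2((m[:,0]*w[:,1]-m[:,1]*w[:,0]).sum(),(m*w).sum())
    R=np.array([[np.cos(th),-np.sin(th)],[np.sin(th),np.cos(th)]])
    t=W.mean(0)-R@M.mean(0); return th,t,W-(M@R.T+t)
E
python3 - <<'E'
from h import *
np.set_printoptions(precision=4,suppress=True)
c=dict(np.load('top1.npz'))
P=lambda x,y,ox,oy,z: pt(c,ox+(x+.5)/6-.5,oy+(y+.5)/6-.5,z)
A=[P(x,y,186,143,.06) for x,y in [(157,37),(508,118),(32,443),(398,540)]]
print(fit([(.078,.105),(.078,-.041),(-.094,.105),(-.094,-.041)],A))
m=[P(x,y,186,143,.06) for x,y in [(343,127),(450,152),(256,403),(368,433)]]
print('master',np.mean(m,0),np.linalg.norm(m[0]-m[2]),np.linalg.norm(m[0]-m[1]),m)
print('depth check',pt(c,243,190),pt(c,232,166))
r=[P(x,y,338,138,.026) for x,y in [(212,258),(560,155),(240,325),(548,235)]];print('rails',np.array(r))
f=[P(x,y,338,138,.087) for x,y in [(127,297),(208,275)]];print('fin',np.array(f),np.mean(f,0))
h=[P(x,y,338,138,.08) for x,y in [(607,80),(690,50),(748,185),(655,215)]];print('head',np.array(h))
t=[P(x,y,338,138,.06) for x,y in [(105,255),(140,372),(232,345)]];print('tail',np.array(t))
g=[P(x,y,338,138,.034) for x,y in [(35,250),(100,450),(712,245)]];print('base',np.array(g), np.linalg.norm(g[0]-g[1]),np.linalg.norm(g[1]-g[2]))
E
```

```text
(np.float64(-0.25423067499136587), array([0.5096, 0.1453]), array([[-0.0014, -0.    ],
       [-0.0009,  0.002 ],
       [ 0.0028, -0.0013],
       [-0.0005, -0.0007]]))
master [0.5107 0.147  0.06  ] 0.11405749380395612 0.04358085607302151 [array([0.5714, 0.1528, 0.06  ]), array([0.5604, 0.1107, 0.06  ]), array([0.4617, 0.1839, 0.06  ]), array([0.4492, 0.1407, 0.06  ])]
depth check [0.508  0.1511 0.0591] [0.5656 0.1774 0.0626]
rails [[ 0.5337 -0.1567  0.026 ]
 [ 0.5743 -0.3003  0.026 ]
 [ 0.5057 -0.1667  0.026 ]
 [ 0.5407 -0.2929  0.026 ]]
fin [[ 0.5029 -0.1155  0.087 ]
 [ 0.5108 -0.1462  0.087 ]] [ 0.5069 -0.1308  0.087 ]
head [[ 0.5872 -0.3042  0.08  ]
 [ 0.5987 -0.3372  0.08  ]
 [ 0.5441 -0.3547  0.08  ]
 [ 0.5329 -0.3183  0.08  ]]
tail [[ 0.5266 -0.1103  0.06  ]
 [ 0.4798 -0.1221  0.06  ]
 [ 0.4898 -0.158   0.06  ]]
base [[ 0.5362 -0.0848  0.034 ]
 [ 0.4543 -0.108   0.034 ]
 [ 0.5331 -0.3559  0.034 ]] 0.08514792982636273 0.2601164070421638
```

step_arm --commands '[1,-0.102,-0.088,0,0,1,-0.102,-0.088,0,0,1,-0.102,-0.088,0,0,1,-0.102,-0.088,0,0,1,-0.102,-0.088,0,0,1,-0.102,-0.088,0,0,1,-0.102,-0.088,0,0,1,-0.102,-0.088,0,0,1,-0.102,-0.088,0,0,1,-0.102,-0.088,0,0]'

```text
time_s: 0.93
tcp_pos: [0.3776, 0.3505, 0.2385]
ee_rot: [-0.0, 0.205, 0.979, -0.0]
contact_force: [-0.2, 0.2, -0.7]
grip_width: 0.268
grasp_force: 0.0
```

step_arm --commands '[1,-0.102,-0.088,0,0,1,-0.102,-0.088,0,0,1,-0.102,-0.088,0,0,1,-0.102,-0.088,0,0,1,-0.102,-0.088,0,0,1,-0.102,-0.088,0,0,1,-0.102,-0.088,0,0,1,-0.102,-0.088,0,0,1,0,0,0,-0.0128,1,0,0,0,-0.0128]'

```text
time_s: 1.77
tcp_pos: [0.4707, 0.1554, 0.2385]
ee_rot: [-0.0, 0.126, 0.992, -0.0]
contact_force: [-0.0, 1.1, -0.5]
grip_width: 0.004
grasp_force: 0.0
```

```bash
cat >> h.py <<'E'
from scipy.spatial.transform import Rotation as Ro
def tool():
    s=env.read_state(); q=s['ee_rot']; R=Ro.from_quat(np.r_[q[1:],q[0]]).as_matrix(); return s,R,s['tcp_pos']
def plan(x,y,z,yaw=None):
    # tool-frame shift (m and normalised) and turn (about tool z) to a target; yaw = world yaw of tool y, mod pi
    s,R,p=tool(); d=R.T@(np.array([x,y,z])-p); w=np.arctan2(R[1,1],R[0,1])
    o=f"t={s['time_s']:.2f} tcp {p.round(4)} yawy {w:.3f} q {s['qpos'].round(2)} F {s['contact_force'].round(1)} shift m {d.round(4)} norm {(d/.2).round(3)}"
    if yaw is not None: e=(yaw-w+np.pi/2)%np.pi-np.pi/2; o+=f" turn norm {-e/2/np.pi:.4f} ({e:.3f} rad world)"
    print(o)
def wpt(c,R,p,u,v,z):
    # wrist fisheye pixel -> world at height z
    a=np.array([(u-c['cx'])/c['fx'],(v-c['cy'])/c['fy']]); r=np.hypot(*a); d=np.r_[a/r*np.sin(r),np.cos(r)]
    T=c['T_tool_cam']; o=R@T[:3,3]+p; d=R@T[:3,:3]@d; return o+d*(z-o[2])/d[2]
E
python3 - <<'E'
from h import *
s,R,p=tool(); c=save('wrist','w1'); np.savez('w1p',R=R,p=p); print(c['T_tool_cam'],c['fx'],c['cx'],c['cy'])
plan(.469,.157,.24,1.317)
E
```

```text
[[-1.19499523e-03 -9.66372745e-01 -2.57142549e-01  6.45435263e-02]
 [ 9.99999286e-01 -1.15916323e-03 -2.90930548e-04  2.34753598e-04]
 [-1.69228362e-05 -2.57142713e-01  9.66373440e-01 -1.44469284e-01]
 [ 0.00000000e+00  0.00000000e+00  0.00000000e+00  1.00000000e+00]] 309.70691628693146 321.0168079869483 201.49973262958045
t=1.82 tcp [0.4703 0.1563 0.2385] yawy 1.324 q [-0.53  0.27  0.14  1.95 -0.05  0.93  0.96] F [ 1.   0.4 -0.3] shift m [ 0.0014  0.0003 -0.0015] norm [ 0.007  0.002 -0.008] turn norm 0.0012 (-0.007 rad world)
```

View pics/w1.png

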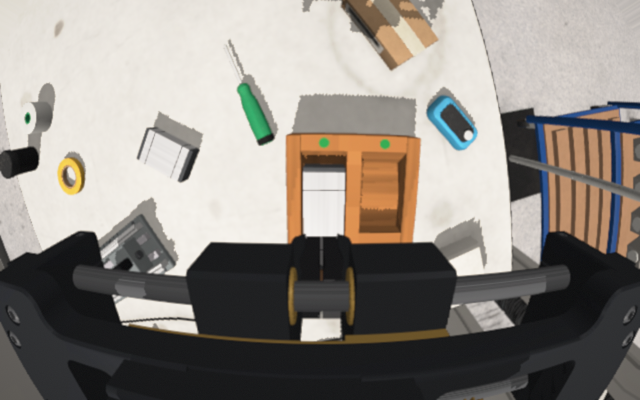

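The wrist view shows the block front corners at (287,136) and (420,136), the green dot of the long pocket at (324,142) and the master's near end from (303,166) to (346,166). The fingers are lined up over it.

Run:
```python
from h import *
np.set_printoptions(precision=4,suppress=True)
c=dict(np.load('w1.npz')); q=np.load('w1p.npz'); R,p=q['R'],q['p']
th=-.254; B=np.array([[np.cos(th),-np.sin(th)],[np.sin(th),np.cos(th)]]); o=np.array([.510,.146])
for n,u,v in [('cor-y',287,136),('cor+y',420,136),('dot',324,142),('mast end L',303,166),('mast end R',346,166),('mL',302,220),('mR',346,220),('line-? ',324,190)]:
    w=wpt(c,R,p,u,v,.06); print(n,w, B.T@(w[:2]-o))
```

```text
cor-y [0.4142 0.1335 0.06  ] [-0.0896 -0.0362]
cor+y [0.4477 0.271  0.06  ] [-0.0917  0.1053]
dot [0.4302 0.1691 0.06  ] [-0.083   0.0023]
mast end L [0.4492 0.1414 0.06  ] [-0.0577 -0.0197]
mast end R [0.4605 0.1853 0.06  ] [-0.0578  0.0256]
mL [0.5065 0.1245 0.06  ] [ 0.002  -0.0217]
mR [0.5186 0.1713 0.06  ] [0.002  0.0267]
line-?  [0.4798 0.1563 0.06  ] [-0.0318  0.0024]
```

step_arm --commands '[1,0,0.007,0.1,0,1,0,0,0.1,0,1,0,0,0.1,0,1,0,0,0.1,0,1,0,0,0.1,0,1,0,0,0.1,0,1,0,0,0.1,0,1,0,0,0.1,0,1,0,0,0.05,0,1,0,0,0,0]'

```text
time_s: 2.65
tcp_pos: [0.4689, 0.1584, 0.0668]
ee_rot: [-0.002, 0.126, 0.992, -0.001]
contact_force: [-0.0, 0.8, -0.4]
grip_width: 0.007
grasp_force: 0.0
```

step_arm --commands '[1,0,0,0.01,0,1,0,0,0.01,0,1,0,0,0.01,0,1,0,0,0.01,0,1,0,0,0.01,0,1,0,0,0.01,0,1,0,0,0.01,0,1,0,0,0,0,1,0,0,0,0,1,0,0,0,0]'

```text
time_s: 3.48
tcp_pos: [0.4706, 0.1588, 0.0547]
ee_rot: [0.0, 0.126, 0.992, -0.0]
contact_force: [-0.8, -0.4, -0.1]
grip_width: 0.005
grasp_force: 0.0
```

step_arm --commands '[1,0,0,0.01,0,1,0,0,0.01,0,1,0,0,0.005,0,1,0,0,0.005,0,1,0,0,0,0,1,0,0,0,0,1,0,0,0,0,1,0,0,0,0,1,0,0,0,0,1,0,0,0,0]'

```text
time_s: 4.32
tcp_pos: [0.4708, 0.1588, 0.0493]
ee_rot: [0.0, 0.126, 0.992, 0.0]
contact_force: [-1.6, -0.6, 9.0]
grip_width: 0.002
grasp_force: 4.4
```

```bash
python3 -c "
from h import *
plan(.4706,.1576,.047)
b=save('side','side2'); cv2.imwrite('pics/s2c.png',cv2.resize(b['color'][120:260,230:430,::-1],None,fx=4,fy=4,interpolation=cv2.INTER_CUBIC))"
```

```text
t=4.32 tcp [0.4708 0.1588 0.0493] yawy 1.318 q [-0.49  0.59  0.09  2.06 -0.1   0.5   1.  ] F [-1.6 -0.6  9. ] shift m [-0.0001 -0.0012  0.0023] norm [-0.    -0.006  0.011]
```

View pics/s2c.png

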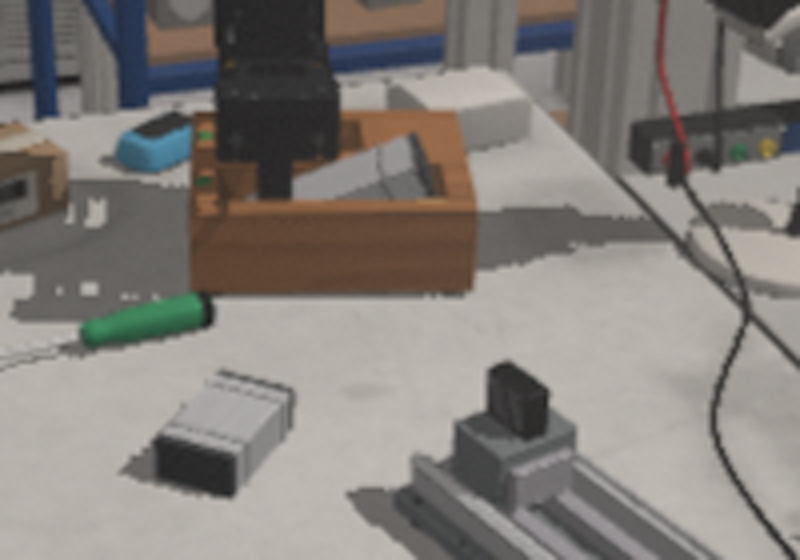

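The master has rocked: its raised end shows at crop (410,140), and the fingers stopped at 49 mm with 9 N, as expected. Now I'll rise, open and go over the raised end.

step_arm --commands '[1,0,0,-0.09,0,1,0,0,-0.09,0,-1,0,0,-0.09,0,-1,0,0,-0.09,0,-1,-0.063,-0.006,0,0,-1,-0.063,0,0,0,-1,-0.063,0,0,0,-1,-0.063,0,0,0,-1,-0.063,0,0,0,-1,-0.063,0,0,0]'

```text
time_s: 5.2
tcp_pos: [0.5442, 0.138, 0.1199]
ee_rot: [-0.0, 0.126, 0.992, -0.0]
contact_force: [0.1, 0.1, 0.8]
grip_width: 0.586
grasp_force: 0.0
```

```bash
python3 -c "
from h import *
s,R,p=tool(); c=save('wrist','w2'); np.savez('w2p',R=R,p=p); plan(.5433,.1387,.063,1.317)"
```

```text
t=5.25 tcp [0.5468 0.137  0.1202] yawy 1.316 q [-0.42  0.55  0.12  1.87 -0.09  0.73  1.07] F [ 3.  -1.   0.4] shift m [0.004  0.0007 0.0572] norm [0.02  0.004 0.286] turn norm -0.0001 (0.001 rad world)
```

View pics/w2.png

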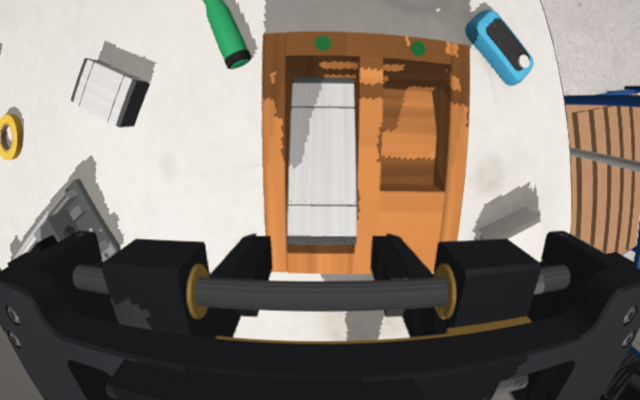

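The master stays tilted, its raised top edge at row 237 from (288,237) to (357,237), midway between the open fingers at columns 258 and 385.

```bash
python3 -c "
from h import *
c=dict(np.load('w2.npz')); q=np.load('w2p.npz'); R,p=q['R'],q['p']
for u in (288,357): 
  w=wpt(c,R,p,u,236,.082); print(w,R.T@(w-p))
"
```

```text
[0.54536303 0.11630477 0.082     ] [-0.00654626 -0.02074683  0.03786028]
[0.55636104 0.1585881  0.082     ] [-0.00660603  0.02294336  0.03783589]
```

step_arm --commands '[-1,0.02,0.004,0.041,0,-1,0,0,0.041,0,-1,0,0,0.041,0,-1,0,0,0.041,0,-1,0,0,0.041,0,-1,0,0,0.041,0,-1,0,0,0.035,0,-1,0,0,0,0,-1,0,0,0,0,-1,0,0,0,0]'

```text
time_s: 6.08
tcp_pos: [0.54, 0.1405, 0.0647]
ee_rot: [0.0, 0.126, 0.992, 0.0]
contact_force: [-0.1, -0.5, -0.6]
grip_width: 1.0
grasp_force: 0.0
```

step_arm --commands '[-1,-0.015,-0.003,0.009,0,-1,0,0,0,0,0.2,0,0,0,0,0.2,0,0,0,0,1,0,0,0,0,1,0,0,0,0,1,0,0,0,0,1,0,0,0,0,1,0,0,0,0,1,0,0,0,0]'

```text
time_s: 6.92
tcp_pos: [0.5425, 0.1392, 0.0627]
ee_rot: [-0.0, 0.126, 0.992, 0.0]
contact_force: [-0.9, -1.5, -0.5]
grip_width: 0.512
grasp_force: 30.0
```

step_arm --commands '[1,0,0,-0.01,0,1,0,0,-0.02,0,1,0,0,-0.03,0,1,0,0,-0.03,0,1,0,0,-0.04,0,1,0,0,-0.04,0,1,0,0,-0.05,0,1,0,0,-0.05,0,1,0,0,-0.05,0,1,0,0,-0.04,0]'

```text
time_s: 7.75
tcp_pos: [0.5429, 0.1393, 0.1363]
ee_rot: [0.001, 0.126, 0.992, 0.0]
contact_force: [0.2, 0.8, -2.5]
grip_width: 0.504
grasp_force: 30.0
```

step_arm --commands '[1,0,0,-0.05,0,1,0,0,-0.06,0,1,0,0,-0.06,0,1,0,0,-0.06,0,1,0,0,-0.06,0,1,0,0,-0.06,0,1,0,0,-0.05,0,1,0,0,-0.03,0,1,0,0,0,0,1,0,0,0,0]'

```text
time_s: 8.58
tcp_pos: [0.5425, 0.1392, 0.2209]
ee_rot: [0.0, 0.126, 0.992, 0.0]
contact_force: [0.2, -0.5, -3.7]
grip_width: 0.507
grasp_force: 30.0
```

```bash
python3 -c "
from h import *
plan(.5,-.23,.22,.27)
b=save('side','side3'); cv2.imwrite('pics/s3c.png',cv2.resize(b['color'][20:260,230:480,::-1],None,fx=2.4,fy=2.4,interpolation=cv2.INTER_CUBIC))"
```

```text
t=8.58 tcp [0.5425 0.1392 0.2209] yawy 1.318 q [-0.44  0.4   0.14  1.81 -0.07  0.94  1.05] F [ 0.2 -0.5 -3.7] shift m [-0.0512 -0.3681  0.0008] norm [-0.256 -1.84   0.004] turn norm 0.1668 (-1.048 rad world)
```

View pics/s3c.png

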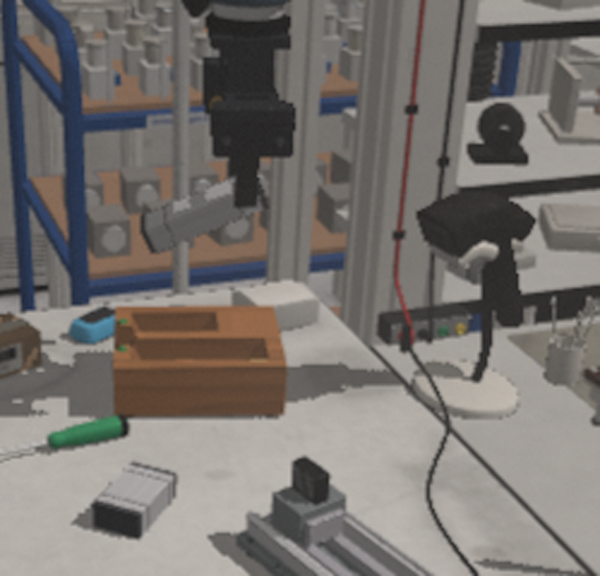

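The master is held firmly and still tilted. Next I'll carry it over the gauge.

step_arm --commands '[1,-0.015,-0.05,0,0,1,-0.03,-0.1,0,0,1,-0.04,-0.145,0,0,1,-0.04,-0.145,0,0,1,-0.04,-0.145,0,0,1,-0.04,-0.145,0,0,1,-0.04,-0.145,0,0,1,-0.04,-0.145,0,0,1,-0.04,-0.145,0,0,1,-0.04,-0.145,0,0]'

```text
time_s: 9.47
tcp_pos: [0.5466, -0.1351, 0.2201]
ee_rot: [-0.001, 0.126, 0.992, -0.0]
contact_force: [0.6, -0.5, -3.3]
grip_width: 0.505
grasp_force: 30.0
```

step_arm --commands '[1,-0.04,-0.145,0,0,1,-0.04,-0.145,0,0,1,-0.04,-0.145,0,0,1,-0.04,-0.145,0,0,1,-0.025,-0.1,0,0,1,-0.015,-0.05,0,0,1,0,0,0,0.01,1,0,0,0,0.0165,1,0,0,0,0.0165,1,0,0,0,0.0165]'

```text
time_s: 10.3
tcp_pos: [0.5494, -0.2834, 0.22]
ee_rot: [-0.001, 0.31, 0.951, 0.0]
contact_force: [0.2, 0.5, -3.5]
grip_width: 0.505
grasp_force: 30.0
```

step_arm --commands '[1,0,0,0,0.0165,1,0,0,0,0.0165,1,0,0,0,0.0165,1,0,0,0,0.0165,1,0,0,0,0.0165,1,0,0,0,0.0165,1,0,0,0,0.008,1,0,0,0,0,1,0,0,0,0,1,0,0,0,0]'

```text
time_s: 11.13
tcp_pos: [0.5497, -0.2837, 0.2204]
ee_rot: [-0.0, 0.604, 0.797, 0.0]
contact_force: [0.4, 0.9, -2.2]
grip_width: 0.511
grasp_force: 30.0
```

```bash
python3 -c "
from h import *
s,R,p=tool(); c=save('wrist','w3'); np.savez('w3p',R=R,p=p); plan(.5492,-.2819,.22,.27)
a=save('top','top3'); cv2.imwrite('pics/t3c.png',cv2.resize(a['color'][100:230,320:480,::-1],None,fx=5,fy=5,interpolation=cv2.INTER_CUBIC)[:600])"
```

```text
t=11.18 tcp [ 0.5497 -0.2839  0.2205] yawy 0.273 q [ 0.05  0.54  0.5   1.67 -0.3   1.01  0.92] F [-0.1 -0.3 -2.1] shift m [0.002  0.0001 0.0005] norm [0.01  0.    0.003] turn norm 0.0005 (-0.003 rad world)
```

View pics/w3.png

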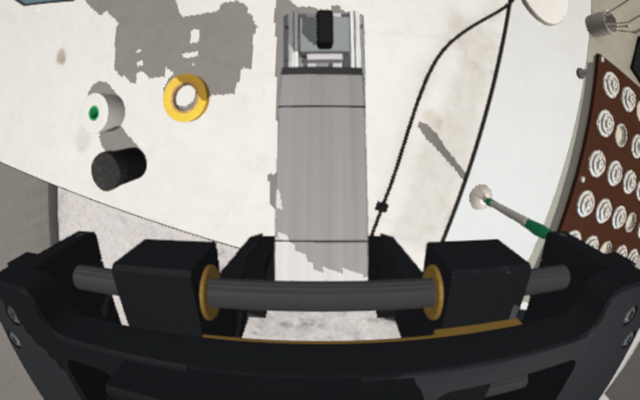

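The wrist view shows the tailstock fin from (324,10) to (324,47), the gauge base edges at columns 284 and 367, and the held master nearly aligned with the channel (its low end from column 281 to 363).

```bash
python3 -c "
from h import *
c=dict(np.load('w3.npz')); q=np.load('w3p.npz'); R,p=q['R'],q['p']
for n,u,v,z in [('fin far',324,11,.087),('fin near',324.5,40,.087),('fin base near',324.5,47,.06),('baseL',284,20,.034),('baseR',365,20,.034),('mastL',281,72,.2),('mastR',363,72,.2)]: 
  w=wpt(c,R,p,u,v,z); print(n,w.round(4),(R.T@(w-p)).round(4))
"
```

```text
fin far [ 0.5079 -0.1204  0.087 ] [0.1684 0.004  0.1335]
fin near [ 0.5161 -0.148   0.087 ] [0.1397 0.0044 0.1335]
fin base near [ 0.5164 -0.148   0.06  ] [0.1396 0.0047 0.1605]
baseL [ 0.4645 -0.1224  0.034 ] [ 0.1783 -0.0383  0.1865]
baseR [ 0.548  -0.0986  0.034 ] [0.1785 0.0485 0.1865]
mastL [ 0.5057 -0.2004  0.2   ] [ 0.0921 -0.0198  0.0205]
mastR [ 0.5473 -0.1888  0.2   ] [0.0921 0.0234 0.0205]
```

step_arm --commands '[1,0,0.012,0.03,0,1,0,0,0.06,0,1,0,0,0.08,0,1,0,0,0.08,0,1,0,0,0.09,0,1,0,0,0.09,0,1,0,0,0.08,0,1,0,0,0.06,0,1,0,0,0.04,0,1,0,0,0.02,0]'

```text
time_s: 12.07
tcp_pos: [0.5515, -0.2831, 0.0931]
ee_rot: [-0.001, 0.605, 0.796, -0.0]
contact_force: [-0.4, 0.2, -2.4]
grip_width: 0.506
grasp_force: 30.0
```

step_arm --commands '[1,0,0,0.01,0,1,0,0,0.01,0,1,0,0,0.01,0,1,0,0,0.01,0,1,0,0,0.01,0,1,0,0,0.01,0,1,0,0,0.01,0,1,0,0,0,0,1,0,0,0,0,1,0,0,0,0]'

```text
time_s: 12.9
tcp_pos: [0.5522, -0.2836, 0.0808]
ee_rot: [0.0, 0.605, 0.796, 0.0]
contact_force: [-0.0, 0.3, -4.4]
grip_width: 0.51
grasp_force: 30.0
```

```bash
python3 -c "
from h import *
plan(.5492,-.2819,.077,.27)
b=save('side','side4'); cv2.imwrite('pics/s4c.png',cv2.resize(b['color'][180:330,310:480,::-1],None,fx=4,fy=4,interpolation=cv2.INTER_CUBIC))"
```

```text
t=12.90 tcp [ 0.5522 -0.2836  0.0808] yawy 0.272 q [ 0.11  0.73  0.42  1.74 -0.4   0.76  1.  ] F [-0.   0.3 -4.4] shift m [ 0.0024 -0.0025  0.0038] norm [ 0.012 -0.012  0.019] turn norm 0.0003 (-0.002 rad world)
```

View pics/s4c.png

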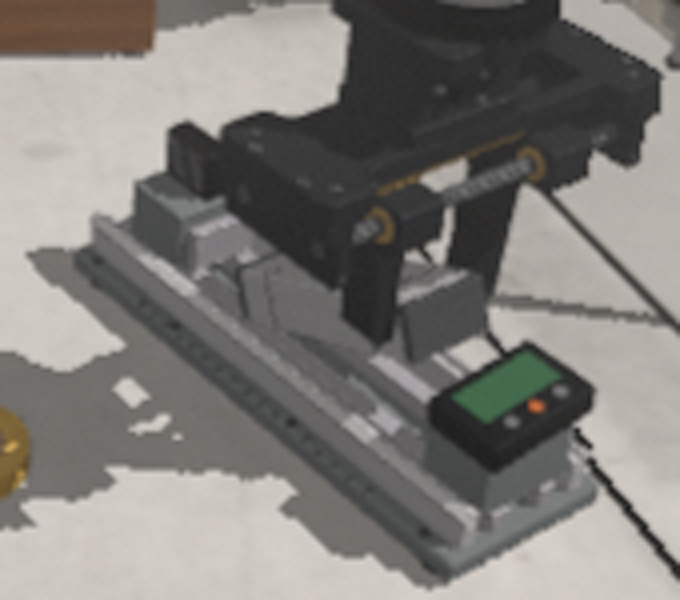

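The side view shows the low end of the master inside the channel just above the rails at crop (240,280), and the raised end clear of the head. That uses up the picture allowance, so from here I'll go by numbers. Lowering gently.

step_arm --commands '[1,0,0,0.01,0,1,0,0,0.01,0,1,0,0,0.01,0,1,0,0,0.01,0,1,0,0,0.01,0,1,0,0,0,0,1,0,0,0,0,1,0,0,0,0,1,0,0,0,0,1,0,0,0,0]'

```text
time_s: 13.78
tcp_pos: [0.5524, -0.2836, 0.0709]
ee_rot: [0.0, 0.605, 0.796, 0.0]
contact_force: [2.0, -3.8, 3.2]
grip_width: 0.51
grasp_force: 30.0
```

step_arm --commands '[1,0,0,0.01,0,1,0,0,0.01,0,1,0,0,0.01,0,1,0,0,0.01,0,1,0,0,0.01,0,1,0,0,0,0,1,0,0,0,0,1,0,0,0,0,1,0,0,0,0,1,0,0,0,0]'

```text
time_s: 14.62
tcp_pos: [0.5518, -0.283, 0.0605]
ee_rot: [-0.001, 0.605, 0.796, 0.0]
contact_force: [0.1, -0.3, 0.3]
grip_width: 0.508
grasp_force: 30.0
```

step_arm --commands '[1,0,0,0.01,0,1,0,0,0.01,0,1,0,0,0.01,0,1,0,0,0.01,0,1,0,0,0.01,0,1,0,0,0,0,1,0,0,0,0,1,0,0,0,0,1,0,0,0,0,1,0,0,0,0]'

```text
time_s: 15.45
tcp_pos: [0.5521, -0.2833, 0.0507]
ee_rot: [-0.0, 0.605, 0.796, 0.0]
contact_force: [0.6, -2.0, -0.6]
grip_width: 0.505
grasp_force: 30.0
```

step_arm --commands '[1,0,0,0.01,0,1,0,0,0.01,0,1,0,0,0.01,0,1,0,0,0,0,1,0,0,0,0,1,0,0,0,0,1,0,0,0,0,1,0,0,0,0,1,0,0,0,0,1,0,0,0,0]'

```text
time_s: 16.28
tcp_pos: [0.552, -0.2833, 0.0446]
ee_rot: [-0.0, 0.605, 0.796, 0.0]
contact_force: [-0.3, -1.4, 0.2]
grip_width: 0.503
grasp_force: 30.0
```

```bash
cat >> h.py <<'E'
def wdepth(c,R,p,u,v):
    a=np.array([(u-c['cx'])/c['fx'],(v-c['cy'])/c['fy']]); r=np.hypot(*a)+1e-9; d=np.r_[a/r*np.sin(r),np.cos(r)]
    T=c['T_tool_cam']; X=d/d[2]*c['depth'][v,u]; return R@(T[:3,:3]@X+T[:3,3])+p
E
python3 -c "
from h import *
s,R,p=tool(); c=save('wrist','w4')
for v in range(20,260,12):
  w=wdepth(c,R,p,322,v); print(v,(R.T@(w-p)).round(4)[:2],w[2].round(4),c['color'][v,322])
"
```

```text
20 [0.1245 0.0018] 0.0143 [147 150 149]
32 [0.1169 0.0018] 0.0149 [88 90 89]
44 [0.1007 0.0017] 0.0499 [89 91 93]
56 [0.0949 0.0017] 0.0506 [230 227 224]
68 [0.0893 0.0017] 0.0506 [231 228 226]
80 [0.0837 0.0017] 0.0515 [232 229 227]
92 [0.0782 0.0017] 0.0527 [147 144 143]
104 [0.0729 0.0017] 0.0523 [150 147 146]
116 [0.0676 0.0017] 0.0528 [150 147 145]
128 [0.0623 0.0017] 0.0515 [151 148 146]
140 [0.0571 0.0017] 0.0538 [150 148 145]
152 [0.0518 0.0016] 0.0537 [150 147 146]
164 [0.0465 0.0016] 0.054 [150 148 146]
176 [0.0411 0.0016] 0.0539 [151 148 146]
188 [0.036  0.0016] 0.0553 [150 148 146]
200 [0.0302 0.0016] 0.0544 [150 148 145]
212 [0.0248 0.0016] 0.0552 [150 148 145]
224 [0.019  0.0016] 0.055 [150 147 145]
236 [0.0136 0.0016] 0.0562 [151 148 146]
248 [0.0081 0.0016] 0.0575 [87 86 85]
```

step_arm --commands '[1,0,0,0.007,0,1,0,0,0.007,0,1,0,0,0.006,0,1,0,0,0,0,1,0,0,0,0,1,0,0,0,0,1,0,0,0,0,1,0,0,0,0,1,0,0,0,0,1,0,0,0,0]'

```text
time_s: 17.17
tcp_pos: [0.5522, -0.2834, 0.0407]
ee_rot: [-0.0, 0.605, 0.796, 0.0]
contact_force: [-0.1, -1.9, 0.9]
grip_width: 0.505
grasp_force: 30.0
```

step_arm --commands '[1,0,0,0.005,0,1,0,0,0,0,1,0,0,0,0,1,0,0,0,0,1,0,0,0,0,1,0,0,0,0,1,0,0,0,0,1,0,0,0,0,1,0,0,0,0,1,0,0,0,0]'

```text
time_s: 18.0
tcp_pos: [0.5522, -0.2835, 0.0397]
ee_rot: [-0.0, 0.605, 0.796, 0.0]
contact_force: [0.4, -2.3, 1.1]
grip_width: 0.508
grasp_force: 30.0
```

```bash
python3 -c "
from h import *
s,R,p=tool(); c=save('wrist','w5'); print(s['contact_force'],s['wrist_torque'],p)
X=np.array([R.T@(wdepth(c,R,p,322,v)-p)+[0,0,p[2]*0] for v in range(48,240,4)]); print(np.polyfit(X[:,0],p[2]-X[:,2],1))
"
```

```text
[ 0.38984228 -2.25902475  1.05514914] [-0.30968665 -0.06333452  0.02325845] [ 0.55215475 -0.28348614  0.03972512]
[0.02908473 0.05206512]
```

```bash
python3 -c "
from h import *
s,R,p=tool(); c=dict(np.load('w5.npz'))
for v in range(20,260,12):
  w=wdepth(c,R,p,322,v); print(v,(R.T@(w-p)).round(4)[:2],w[2].round(4),c['color'][v,322])
"
```

```text
20 [0.1229 0.0018] 0.0142 [96 98 97]
32 [0.1157 0.0018] 0.014 [89 91 90]
44 [0.0992 0.0017] 0.0509 [93 94 95]
56 [0.094  0.0017] 0.0497 [231 229 226]
68 [0.0884 0.0017] 0.0507 [232 229 227]
80 [0.0832 0.0017] 0.0506 [233 230 228]
92 [0.0779 0.0017] 0.0508 [229 227 225]
104 [0.0727 0.0017] 0.0511 [148 145 143]
116 [0.0675 0.0017] 0.0511 [148 146 144]
128 [0.0624 0.0016] 0.0508 [148 146 144]
140 [0.0572 0.0016] 0.051 [148 146 143]
152 [0.0522 0.0016] 0.0527 [148 146 144]
164 [0.0468 0.0016] 0.051 [148 146 144]
176 [0.0416 0.0016] 0.0519 [149 146 144]
188 [0.0363 0.0016] 0.0519 [148 146 144]
200 [0.0305 0.0016] 0.0506 [149 146 144]
212 [0.0654 0.0013] 0.1842 [149 145 143]
224 [0.0196 0.0016] 0.0515 [148 146 143]
236 [0.0133 0.0016] 0.0506 [148 145 144]
248 [0.0079 0.0016] 0.0519 [85 83 83]
```

The master lies flat: its top is level at about 51 mm over its whole length, where 52 mm is expected. Releasing.

step_arm --commands '[0.1,0,0,0,0,-0.2,0,0,0,0,-0.5,0,0,0,0,-1,0,0,0,0,-1,0,0,0,0,-1,0,0,0,0,-1,0,0,-0.01,0,-1,0,0,-0.03,0,-1,0,0,-0.06,0,-1,0,0,-0.06,0]'

```text
time_s: 18.88
tcp_pos: [0.552, -0.2836, 0.0728]
ee_rot: [-0.0, 0.605, 0.796, -0.0]
contact_force: [0.6, -0.0, -0.5]
grip_width: 1.001
grasp_force: 0.0
```

step_arm --commands '[-1,0,0,-0.08,0,-1,0,0,-0.08,0,-1,0,0,-0.08,0,-1,0,0,-0.06,0,-1,0.05,0,0,0,-1,0.1,0,0,0,-1,0.1,0,0,0,-1,0.05,0,0,0,-1,0,0,0,0,-1,0,0,0,0]'

```text
time_s: 19.72
tcp_pos: [0.5361, -0.2254, 0.1317]
ee_rot: [0.0, 0.604, 0.797, -0.0]
contact_force: [-0.5, -0.1, -0.4]
grip_width: 1.0
grasp_force: 0.0
```

```bash
python3 -c "
from h import *
plan(.5522-.154*.269,-.2835+.154*.963,.065,.27)
s,R,p=tool(); c=save('wrist','w6')
# gauge profile: grid of heights in tool frame
T=[]
for v in range(4,236,3):
  for u in range(230,415,3):
    w=wdepth(c,R,p,u,v); q=R.T@(w-p); T.append((q[0],q[1],w[2]))
T=np.array(T); np.save('T6',T)
f=T[(T[:,2]>.075)&(T[:,2]<.095)]; print('fin',len(f),f.min(0),f.max(0),np.median(f,0))
t=T[(T[:,2]>.054)&(T[:,2]<.066)]; print('tailtop',len(t),t.min(0),t.max(0))
"
```

```text
t=19.72 tcp [ 0.5361 -0.2254  0.1317] yawy 0.273 q [-0.01  0.6   0.46  1.83 -0.35  0.8   0.9 ] F [-0.5 -0.1 -0.4] shift m [ 0.0937 -0.0001  0.0667] norm [ 0.468 -0.001  0.334] turn norm 0.0005 (-0.003 rad world)
fin 143 [ 0.07831792 -0.00490079  0.08302769] [0.11096434 0.00982429 0.08772756] [0.09333465 0.00244004 0.08562727]
tailtop 298 [ 0.07597061 -0.02255026  0.05409898] [0.11299296 0.02575631 0.06435327]
```

step_arm --commands '[-1,0.06,0.004,0,0,-1,0.12,0,0,0,-1,0.12,0,0,0,-1,0.12,0,0,0,-1,0.053,0,0,0,-1,0,0,0.04,0,-1,0,0,0.08,0,-1,0,0,0.08,0,-1,0,0,0.08,0,-1,0,0,0.05,0]'

```text
time_s: 20.6
tcp_pos: [0.511, -0.136, 0.064]
ee_rot: [-0.0, 0.605, 0.796, -0.001]
contact_force: [0.3, 0.6, -0.9]
grip_width: 0.999
grasp_force: 0.0
```

step_arm --commands '[0,0,0,0,0,0.5,0,0,0,0,0.5,0,0,0,0,1,0,0,0,0,1,0,0,0,0,1,0,0,0,0,1,0,0,0,0,1,0,0,0,0,1,0,0,0,0,1,0,0,0,0]'

```text
time_s: 21.43
tcp_pos: [0.5115, -0.1343, 0.0658]
ee_rot: [0.0, 0.605, 0.796, 0.0]
contact_force: [-0.2, -0.1, 0.6]
grip_width: 0.266
grasp_force: 0.0
```

step_arm --commands '[1,0,0,0,0,1,0,0,0,0,1,0,0,0,0,1,0,0,0,0,1,-0.01,0,0,0,1,-0.02,0,0,0,1,-0.02,0,0,0,1,-0.02,0,0,0,1,-0.02,0,0,0,1,-0.01,0,0,0]'

```text
time_s: 22.27
tcp_pos: [0.5167, -0.1537, 0.0657]
ee_rot: [-0.0, 0.605, 0.796, 0.0]
contact_force: [-3.4, 3.2, 5.2]
grip_width: 0.165
grasp_force: 30.0
```

step_arm --commands '[1,-0.015,0,0,0,1,-0.015,0,0,0,1,-0.015,0,0,0,1,-0.015,0,0,0,1,-0.015,0,0,0,1,-0.01,0,0,0,1,0,0,0,0,1,0,0,0,0,1,0,0,0,0,1,0,0,0,0]'

```text
time_s: 23.1
tcp_pos: [0.5214, -0.1699, 0.0657]
ee_rot: [0.0, 0.605, 0.796, 0.0]
contact_force: [-2.9, 2.7, 3.7]
grip_width: 0.169
grasp_force: 30.0
```

step_arm --commands '[1,-0.01,0,0,0,1,-0.01,0,0,0,1,-0.005,0,0,0,1,0,0,0,0,1,0,0,0,0,1,0,0,0,0,1,0,0,0,0,1,0,0,0,0,1,0,0,0,0,1,0,0,0,0]'

```text
time_s: 23.93
tcp_pos: [0.5225, -0.1736, 0.0657]
ee_rot: [-0.001, 0.605, 0.797, 0.0]
contact_force: [-5.1, 5.9, 7.6]
grip_width: 0.168
grasp_force: 30.0
```

step_arm --commands '[1,-0.005,0,0,0,1,-0.005,0,0,0,1,0,0,0,0,1,0,0,0,0,1,0,0,0,0,1,0,0,0,0,1,0,0,0,0,1,0,0,0,0,1,0,0,0,0,1,0,0,0,0]'

```text
time_s: 24.77
tcp_pos: [0.5225, -0.1736, 0.0657]
ee_rot: [-0.002, 0.604, 0.797, 0.001]
contact_force: [-6.0, 10.9, 11.1]
grip_width: 0.165
grasp_force: 30.0
```

step_arm --commands '[1,-0.005,0,0,0,1,-0.005,0,0,0,1,0,0,0,0,1,0,0,0,0,1,0,0,0,0,1,0,0,0,0,1,0,0,0,0,1,0,0,0,0,1,0,0,0,0,1,0,0,0,0]'

```text
time_s: 25.6
tcp_pos: [0.5225, -0.1736, 0.0657]
ee_rot: [-0.004, 0.604, 0.797, 0.002]
contact_force: [-8.5, 15.5, 16.2]
grip_width: 0.169
grasp_force: 30.0
```

Run:
```python
from h import *
np.set_printoptions(precision=3,suppress=True)
plan(.5225,-.1736,.0657,.27)
b=save('side','side6')
# gauge frame from current fin/tool: gauge y axis = tool x
s,R,p=tool(); ex,ey=R[:2,1],R[:2,0]
v,u=np.mgrid[0:400,0:640]
d=b['depth']; X=np.stack([(u-b['cx'])/b['fx']*d,(v-b['cy'])/b['fy']*d,d],-1)
W=(X-b['t'])@b['R']; q=np.stack([(W[...,:2]-p[:2])@ex,(W[...,:2]-p[:2])@ey,W[...,2]],-1)
np.save('q6',q)
for off in (-.012,-.017):
  print('line',off)
  for yy in np.arange(-.175,-.005,.004):
    m=(abs(q[...,0]-off)<.003)&(abs(q[...,1]-yy)<.002)&(d>0)
    if m.any(): print(round(yy,3),np.median(q[m][:,2]).round(4),q[m][:,2].max().round(4),m.sum(),np.median(b['color'][m],0))
```

```text
t=25.60 tcp [ 0.522 -0.174  0.066] yawy 0.275 q [-0.05  0.66  0.39  1.92 -0.41  0.64  0.87] F [-8.5 15.5 16.2] shift m [ 0. -0. -0.] norm [ 0. -0. -0.] turn norm 0.0007 (-0.005 rad world)
line -0.012
-0.175 0.072 0.0736 7 [ 65. 100.  73.]
-0.171 0.0721 0.0735 6 [ 67.  103.5  74. ]
-0.167 0.0726 0.0737 6 [ 68.  104.   74.5]
-0.163 0.0716 0.0746 9 [ 67. 103.  74.]
-0.159 0.0721 0.074 6 [ 66.5 103.5  74. ]
-0.155 0.0717 0.0728 7 [48. 53. 49.]
-0.151 0.0721 0.0723 3 [71. 70. 69.]
-0.135 0.0509 0.0521 5 [182. 180. 178.]
-0.131 0.0513 0.0525 6 [184. 180. 179.]
-0.127 0.0515 0.0518 5 [183. 179. 178.]
-0.123 0.0517 0.0522 6 [183.5 179.5 178.5]
-0.119 0.052 0.0536 4 [159.5 156.  155. ]
-0.115 0.0509 0.0514 5 [175. 173. 171.]
-0.111 0.0502 0.0514 5 [183. 179. 178.]
-0.107 0.0512 0.0522 7 [183. 179. 178.]
-0.103 0.0519 0.0522 2 [182.5 179.5 178. ]
-0.099 0.0512 0.052 6 [182.  178.  177.5]
-0.095 0.0512 0.0523 3 [182. 178. 177.]
-0.091 0.0512 0.0524 5 [182. 178. 177.]
-0.087 0.0513 0.0521 5 [181. 178. 177.]
-0.083 0.0507 0.0523 5 [182. 178. 177.]
-0.079 0.0522 0.0529 3 [182. 178. 177.]
-0.075 0.
[... 1732 characters left out ...]
 0.0518 4 [182. 179. 178.]
-0.071 0.0513 0.052 3 [183. 179. 178.]
-0.067 0.0507 0.0527 7 [182. 178. 178.]
-0.063 0.0513 0.0519 5 [182. 179. 178.]
-0.059 0.3845 0.4098 21 [57. 62. 67.]
-0.055 0.3915 0.428 101 [50. 53. 57.]
-0.051 0.399 0.4344 148 [55.  59.  63.5]
-0.047 0.4081 0.4405 61 [58. 63. 68.]
-0.043 0.4254 0.4426 20 [ 87.5  99.5 107. ]
-0.039 0.3046 0.4457 85 [66. 74. 79.]
-0.035 0.284 0.4496 207 [64. 71. 76.]
-0.031 0.2313 0.4534 51 [60. 63. 68.]
-0.027 0.2317 0.4554 26 [85.5 87.5 88. ]
-0.023 0.1689 0.181 34 [52. 51. 51.]
-0.019 0.0586 0.4575 39 [75. 72. 69.]
-0.015 0.1688 0.4641 22 [ 94.5 104.  110. ]
-0.011 0.0982 0.4693 58 [50.  49.  49.5]
-0.007 0.4702 0.4757 23 [ 94. 107. 116.]
```

step_arm --commands '[0.5,0.005,0,0,0,0,0.01,0,0,0,-1,0,0,0,0,-1,0,0,0,0,-1,0,0,0,0,-1,0,0,0,0,-1,0,0,-0.04,0,-1,0,0,-0.1,0,-1,0,0,-0.1,0,-1,0,0,-0.1,0]'

```text
time_s: 26.48
tcp_pos: [0.5228, -0.1761, 0.1349]
ee_rot: [-0.0, 0.605, 0.796, -0.0]
contact_force: [0.3, -0.3, 0.0]
grip_width: 0.895
grasp_force: 0.0
```

step_arm --commands '[-1,-0.03,0,-0.08,0,-1,-0.06,0,-0.08,0,-1,-0.1,0,-0.08,0,-1,-0.1,0,-0.08,0,-1,-0.1,0,0,0,-1,-0.1,0,0,0,-1,-0.1,0,0,0,-1,-0.1,0,0,0,-1,-0.06,0,0,0,-1,0,0,0,0]'

```text
time_s: 27.32
tcp_pos: [0.5628, -0.3234, 0.1983]
ee_rot: [0.001, 0.606, 0.795, -0.001]
contact_force: [0.1, 0.2, -0.8]
grip_width: 1.0
grasp_force: 0.0
```

Run:
```python
from h import *
np.set_printoptions(precision=4,suppress=True)
plan(.5225,-.1736,.0657,.27)
s,R,p=tool(); c=save('wrist','w7'); np.savez('w7p',R=R,p=p); save('top','top7')
for u in (300,324,345):
  print(u)
  for v in range(4,236,5):
    w=wdepth(c,R,p,u,v); print(v,(R.T@(w-p)).round(4)[:2],w[2].round(4),c['color'][v,u])
```

```text
t=27.32 tcp [ 0.5628 -0.3234  0.1983] yawy 0.268 q [ 0.12  0.62  0.5   1.6  -0.33  1.01  0.98] F [ 0.1  0.2 -0.8] shift m [0.1555 0.0009 0.1322] norm [0.777 0.004 0.661] turn norm -0.0002 (0.002 rad world)
300
4 [ 0.1947 -0.0208] 0.0173 [84 86 86]
9 [ 0.1728 -0.0179] 0.0591 [87 90 89]
14 [ 0.168 -0.018] 0.0578 [87 89 89]
19 [ 0.1624 -0.0179] 0.0592 [86 89 88]
24 [ 0.1573 -0.0178] 0.0591 [86 89 88]
29 [ 0.1528 -0.0179] 0.0577 [115 118 117]
34 [ 0.1475 -0.0178] 0.0584 [141 145 143]
39 [ 0.1425 -0.0178] 0.0587 [142 146 145]
44 [ 0.1379 -0.0178] 0.0575 [126 129 128]
49 [ 0.1366 -0.0188] 0.0425 [58 60 59]
54 [ 0.1296 -0.0183] 0.0509 [81 82 83]
59 [ 0.1248 -0.0183] 0.0505 [196 193 190]
64 [ 0.1199 -0.0183] 0.0505 [229 226 224]
69 [ 0.1151 -0.0183] 0.0501 [230 228 225]
74 [ 0.1103 -0.0183] 0.05 [230 228 225]
79 [ 0.1055 -0.0183] 0.0494 [158 155 154]
84 [ 0.1005 -0.0182] 0.0514 [230 227 225]
89 [ 0.0959 -0.0183] 0.0499 [229 225 224]
94 [ 0.0912 -0.0184] 0.0485 [229 226 224]
99 [ 0.0863 -0.0183] 0.051 [230 227 225]
104 [ 0.0815 -0.0183] 0.0505 [231 229 227]
109 [ 0.0768 -0.0183] 0.0506 [231 2
[... 4106 characters left out ...]
 231 228]
154 [0.0342 0.0239] 0.0507 [233 230 228]
159 [0.0296 0.0238] 0.0521 [233 230 228]
164 [0.0246 0.024 ] 0.0509 [233 231 228]
169 [0.0195 0.0242] 0.0491 [234 231 229]
174 [0.0148 0.0241] 0.0503 [61 60 61]
179 [0.0074 0.0253] 0.0368 [65 68 67]
184 [0.0065 0.0237] 0.0575 [83 85 84]
189 [0.0052 0.0226] 0.0731 [22 21 22]
194 [0.001  0.0225] 0.0748 [32 32 32]
199 [-0.0036  0.0226] 0.0751 [ 61 123  75]
204 [-0.0082  0.0227] 0.0749 [ 60 122  75]
209 [-0.0129  0.0228] 0.0749 [ 60 122  75]
214 [-0.0181  0.023 ] 0.0736 [ 61 123  76]
219 [-0.0227  0.023 ] 0.0741 [30 28 30]
224 [-0.027  0.023] 0.0756 [30 28 29]
229 [-0.0322  0.0232] 0.0746 [144 139 133]
234 [-0.0664  0.0296] -0.0016 [235 231 223]
```

Run:
```python
from h import *
c=dict(np.load('w7.npz')); q=np.load('w7p.npz'); R,p=q['R'],q['p']
def g(r,cols):
  for v in r: print(v,*[f"{(R.T@(wdepth(c,R,p,u,v)-p))[0]*1e3:.0f}/{wdepth(c,R,p,u,v)[2]*1e3:.0f}/{int(c['color'][v,u].mean())}" for u in cols])
cols=range(292,354,6); print(*cols); g(range(170,186),cols); print(); g(range(44,58),cols)
```

```text
292 298 304 310 316 322 328 334 340 346 352
170 16/34/98 13/14/81 19/50/227 19/51/209 19/50/212 19/50/218 19/50/146 19/51/180 19/51/185 19/51/209 16/31/155
171 15/33/99 12/14/78 18/51/217 18/52/179 18/51/183 18/50/184 18/50/135 18/51/138 17/48/137 18/50/189 15/31/155
172 14/33/99 11/15/78 17/50/176 17/50/137 17/51/140 17/50/134 17/51/117 17/51/105 17/51/101 17/51/144 14/32/155
173 13/33/100 10/15/78 16/51/102 16/53/81 16/50/79 16/50/75 16/51/73 16/49/66 16/51/64 16/50/95 13/32/155
174 12/32/102 8/13/78 15/51/57 15/51/54 15/51/52 15/51/51 15/51/52 15/50/52 15/50/51 15/51/66 12/32/155
175 11/32/104 8/14/78 14/51/53 14/51/53 14/51/53 14/51/53 14/50/53 14/50/53 14/49/52 65/343/60 10/30/155
176 10/32/105 7/15/80 13/50/52 13/51/53 13/51/53 13/50/56 13/51/56 13/50/55 13/50/57 13/50/60 10/32/155
177 9/33/105 5/14/79 12/50/51 12/51/60 12/52/64 12/50/70 12/49/68 12/51/70 12/50/78 12/51/64 9/32/154
178 7/31/106 5/16/78 11/51/56 11/51/86 11/51/90 11/50/95 11/49/93 11/49/96 11/49/105 7/29/68 7/31/152
179 7/34/105 3/14/78 7/34/68 10/48/118 10/48/117 9/48/119 10/50/118 10/48/120 9/48/121 7/36/70 6/
[... 1560 characters left out ...]
/32/138 137/29/72 132/50/174 132/47/176 132/47/191 132/49/167 132/48/161 132/50/162 132/49/168 140/14/85 136/31/223
53 135/31/138 139/13/81 131/48/134 131/50/131 130/51/146 131/50/117 131/50/109 131/51/109 131/50/113 139/15/84 135/33/222
54 134/33/139 130/50/83 130/49/95 129/51/94 130/50/98 129/52/89 129/51/88 130/50/86 129/51/87 138/15/83 134/31/223
55 133/30/139 129/51/84 129/51/87 128/51/88 129/51/87 128/51/88 128/52/88 128/51/87 129/51/86 136/15/81 133/32/223
56 132/33/140 128/52/84 128/51/90 128/50/89 127/51/89 128/50/90 128/50/89 127/52/88 128/49/88 135/15/81 132/32/223
57 131/32/140 127/50/83 127/50/91 127/51/94 127/51/95 126/51/98 127/50/109 127/50/108 127/49/116 134/16/85 131/32/222
```

The close look shows the master's 120 mm spanning from the head anvil (11.5 mm) to the tailstock anvil (131.5 mm). There is no floor or dark gap at either end, and the arm is clear.

```bash
python3 -c "
from h import *
print(env.read_state()['contact_force']); print(env.sign_off())"
```

```text
[ 0.43388585  0.58738509 -0.38959217]
the job is handed in; nothing more can be done
None
```

The job is handed in: the long master lies flat on the gauge rails, snug between head and tailstock with no gap visible in the last close-up depth scan (good to about 1 mm), and the gripper is open and clear of it.

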